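Seat a cake mould bar against two pins and an end stop

ROBOT

A 6-joint arm with a two-finger parallel gripper is mounted at the origin on the work surface. World frame = base frame: x ahead of the robot, y to its left, z up, the work surface at z = 0. Lengths are in m, angles in rad, forces in N, time in s.
With the tool pointing down it reaches from about 0.35 to 0.725 m from the base axis. Payload 6 kg.
Tool frame: the origin (TCP) lies between the finger pads; the fingertips stand 8 mm ahead of it and the grasp point (between the pads) lies 11 mm behind it; z points along the fingers, y is the direction in which the jaws open and shut (so a half turn about z gives the same grasp; the last joint's range is limited). The gripper opens to 85 mm and grips with 20 to 120 N. Pads are 22 mm wide; open, the fingers measure 114 mm over their backs; the gripper's body (76 mm by 85 mm) begins 54 mm behind the grasp point. The pads swing forward as they close: fully open they stand 13 mm farther back than shut.
Start: joints at [-0.872, 0.04, 0.085, 0, -1.615, -0.334], TCP at [0.214, -0.56, 0.239] pointing down, gripper open.
Joint ranges: [-2.56, 2.56], [-1.29, 2.01], [-1.08, 1.49], [-3.29, 1.98], [-2.81, -0.18], [-2.99, 2.99]. Speed limits (rad/s): [2.57, 2.57, 3.01, 3.14, 3.14, 3.14].

INTERFACE

Orientations are given as a 3x3 rotation matrix whose columns are the frame's x, y, z axes.
In Python, from bench import arm, get_image, camera_model gives the robot as it stands. The module is installed in compiled form; this text tells all that it offers.
- The arm moves only by the tool servo_tool, never from a script. Its argument "rows" is a list of rows, each a list of 5 numbers: the shift along the tool's x, y, z normalised to -1 to 1, where 1 is 0.75 m, then the turn about the tool's z normalised to -1 to 1, where 1 is 360 degrees, then the opening in per cent of the stroke, from 0 (shut) to 100 (fully open). A call has 1 to 10 rows; each row is the pose to reach, as a shift and turn from the pose measured when the call began, along the tool's axes at that moment, turning the shorter way round; what a row does not reach only later rows make up. A row lasts 1/8 s, in which the tool goes at most 62.5 mm and 10.7 degrees, less where a joint would pass 70% of its speed; a pose out of reach is approached as far as the arm can. A call with a number of a shift or a turn outside -1 to 1 is refused whole. A call with a gripper value outside its range is refused whole. The fingers move at their own pace and stop on an object; "squeeze" is the grip in N (left out, the last holds). Time passes only in rows, so rows that repeat a pose let the fingers close. It gives the time, the measured TCP pose, the force and the opening at its end, in the units of the state.
- arm.sense(): the state, without advancing time (a new reading comes with each control period).
- get_image(name): name is "scene" or "top" or "wrist"; returns (picture, depth): 480x640x3 uint8, blue, green, red; 480x640 float32, m along the optical axis (not along the pixel's ray), 0 where there is no reading.
- camera_model(name): a dict with "K" (3x3 intrinsics, pixels), "origin" and "attitude" of the camera in the world; the wrist camera has in their place "tool_from_camera" (4x4, takes a point from camera to tool coordinates, whose origin is the TCP and whose axes are the flange's). Camera axes: x right, y up, looking along -z (the intrinsics and any distortion apply to the point x, -y, -z); pixel columns grow to the right and rows downward; lengths in m; the calibration is good to about 2 mm. The wrist camera is an equidistant fisheye: a pixel r from the principal point sees the ray r / f radians off the axis. A picture is of the moment at which its call begins: read the wrist's pose just before it. camera_model takes no time and is no camera call.
- arm.finish_job(): hands the job in, once; it reports no verdict.
The state is a dict: "clock": time; "joint_positions": joint angles; "joint_velocities": joint speeds; "tau": joint torques, N m; "tool_pos": TCP position; "ee_rot": TCP orientation; "force": force on the tool from outside, world axes, zero at the start; "wrist_torque": the same for the moment, N m; "width": opening from 0.0 (shut) to 1.0 (fully open).
Only numpy, scipy, OpenCV 4.12 (cv2) and the standard library are available. Lean on these libraries where they do the work, as an engineer would, in place of code of your own. Each camera call takes 0.05 s, during which the arm holds its last target.

TASK

Lift the dark wooden mould bar from the bench and lay it on the white locating board. Push its long side back until it bears on both brass pins, then slide it along the pins until its end bears on the blue end stop, and leave it there, flat, against both pins and the stop. Each time press it home gently, with about 12 N on the pins or on the stop over and above the drag of sliding it, for a moment, and never let a pin or the stop take more than 20 N; leave the other things on the bench alone.

Things in the scene. Friction and masses are not known exactly. Their poses are not given: they have to be found in the camera images.
- mould_center (a point): Centre (half-way up) of the loose dark wooden mould bar: 58 mm wide (x axis), 170 mm long (y axis), 32 mm high (z, up), 0.2 to 0.6 kg (metal core), three round cavities 42 mm wide, 14 mm deep in its top. Starts flat on the bench, cavities up, long axis within 0.5 rad of world x. Its ends are alike: it may lie either way round. Grip it across its width; pushing it over the board takes 1 to 8 N.
- bed: Fixed white board on the bench, 130 (x) x 280 (y) x 12 mm high, turned up to 0.2 rad; origin at the centre of its underside, z up. The pins stand at its +x side, away from the robot; the stop near its +y or -y end. A bar bearing on both pins has its long axis along this y and its centre at x = +10 mm here. Slots and grey plug in its top are flush.
- pin_left: Fixed upright brass pin, 12 mm diameter, standing 26 mm above the board's top; origin at its foot on the board's top, at x = +45 mm, y = +50 mm in the board's frame.
- pin_right: The same pin at x = +45 mm, y = -50 mm in the board's frame. A pusher that also rubs downward on the bar clamps it to the board, so that it can hang on one pin a hair short of the other: push midway between the pins with little downward force, or press either half in turn, so that it turns onto both.
- end_stop: Fixed blue block 44 (x) x 20 (y) x 26 mm high, axes as the board's; origin at the centre of its foot on the board's top; the face toward the board's middle is 10 mm from it. In the board's frame x = +10 mm, y = 104..116 or -104..-116 mm: which end and just where vary. A bar seated on pins and stop has its centre 95 mm from this origin, level distance.
- paddle: Loose round-cavity paddle mould of brown wood, a bystander: block 90 x 85 x 30 mm with a 100 mm round handle; origin on its underside near the root of the handle.
- scraper: Loose dough scraper with a red handle bar, a bystander: 120 mm wide, 85 mm long, 18 mm high; origin at the centre of its underside.
- shaker: Loose aluminium can, a bystander: 60 mm diameter, 100 mm high; origin at the centre of its foot.
- mould: The mould bar as a solid: origin at the centre of its underside, axes as for its centre.

How it is judged:
By the outcome, as a careful person would: the job done as asked, in the order asked, and still so for the second after the job is handed in, with the robot touching nothing.
It also fails if it takes over 72 s, if anything falls off the work surface, if the arm or the gripper's body presses on something with over 40 N, if the wrist force passes 120 N, or if a joint passes its speed limit or range.

## Working session

There is one attempt and no reset: what is moved stays moved. The work goes in short steps, Python scripts to look and compute and a tool call to move; the robot and the scene stay as the last step left them, time stands still between calls to the robot, and variables do not carry over. Pictures are saved under pics/ and viewed, and the job is handed in when it is done.

Besides the shell and the picture viewer there is one more tool, called after "Call:" in YAML: its name, and indented under it one key for each argument. servo_tool: Moves the arm, as the interface text tells. Scaled input: -1 to 1 covers 0.75 m each way for a shift and 360 degrees each way for a turn. Its arguments: {"type":"object","properties":{"rows":{"type":"array","items":{"type":"array","items":{"type":"number"}}},"squeeze":{"type":"number"}},"required":["rows"]}

```bash
mkdir -p pics; ls
python3 - <<'E'
from bench import arm,get_image,camera_model
import cv2,numpy as np
np.set_printoptions(precision=4,suppress=True)
print(arm.sense())
for n in ("scene","top"):
    p,d=get_image(n); cv2.imwrite(f"pics/{n}0.png",p); np.save(f"{n}0.npy",d); print(n,camera_model(n))
print(camera_model("wrist"))
E
```

```text
pics
{'clock': 0.0, 'joint_positions': array([-0.8723,  0.0408,  0.0838, -0.0005, -1.6155, -0.3337]), 'joint_velocities': array([-0.0009,  0.0019,  0.0009, -0.    , -0.    ,  0.0013]), 'tau': array([  0.0002, -36.8199,  34.741 ,   6.9321,  -0.0055,   0.    ]), 'tool_pos': array([ 0.214 , -0.5602,  0.2383]), 'ee_rot': array([[-0.9342, -0.3568, -0.0007],
       [-0.3568,  0.9342,  0.0016],
       [ 0.0001,  0.0018, -1.    ]]), 'force': array([ 0.0494,  1.1837, -0.1892]), 'wrist_torque': array([-0.0117, -0.0107, -0.0041]), 'width': 0.9973358082137477}
scene {'K': array([[455.9785,   0.    , 326.7028],
       [  0.    , 455.9785, 237.8923],
       [  0.    ,   0.    ,   1.    ]]), 'origin': array([1.0509, 0.1699, 0.5592]), 'attitude': array([[-0.447 , -0.6532,  0.6111],
       [ 0.8944, -0.338 ,  0.293 ],
       [ 0.0152,  0.6776,  0.7353]])}
top {'K': array([[565.6054,   0.    , 317.7815],
       [  0.    , 565.6054, 236.3845],
       [  0.    ,   0.    ,   1.    ]]), 'origin': array([ 0.5272, -0.0324,  0.9077]), 'attitude': array([[-0.0137,  0.9905, -0.137 ],
       [-0.9999, -0.0129,  0.0069],
       [ 0.0051,  0.1371,  0.9905]])}
{'K': array([[371.6483,   0.    , 309.1806],
       [  0.    , 371.6483, 236.5069],
       [  0.    ,   0.    ,   1.    ]]), 'tool_from_camera': array([[ 0.0005,  0.9589,  0.2838,  0.0727],
       [ 1.    , -0.0007,  0.0005, -0.0001],
       [ 0.0007,  0.2838, -0.9589, -0.1352],
       [ 0.    ,  0.    ,  0.    ,  1.    ]])}
```

View pics/scene0.png

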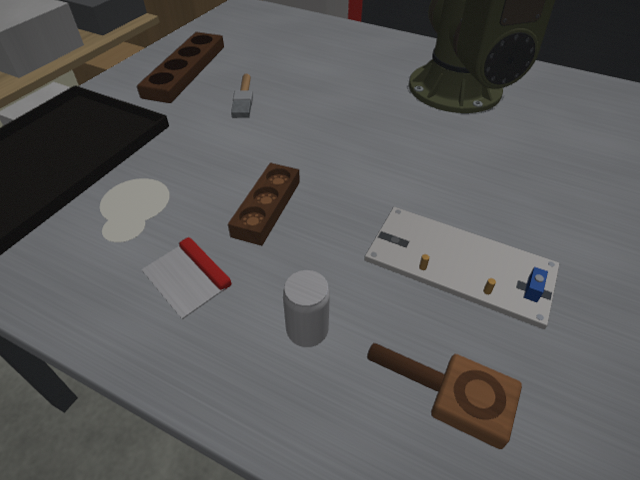

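View pics/top0.png

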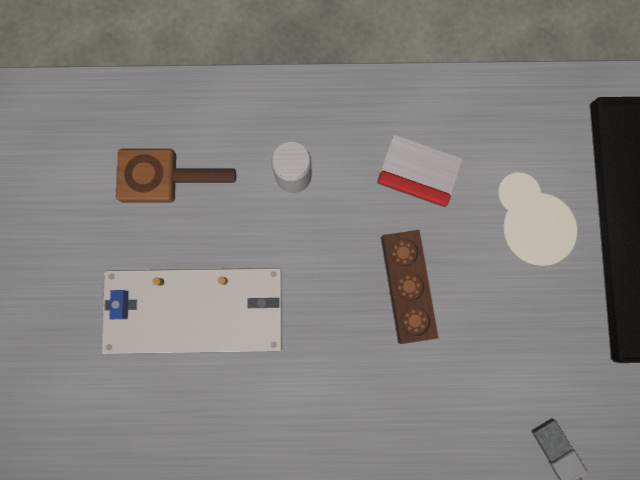

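Both views show the same layout. In the top view the bar is at about (410,287) and the board at (192,311). The pins are at (157,281) and (222,280), and the blue stop is at (118,304), so it is at the +y end. Next I'll measure these.

```bash
cat > h.py <<'E'
from bench import arm,get_image,camera_model
import cv2,numpy as np
np.set_printoptions(precision=4,suppress=True)
def ray(n,uv):
    m=camera_model(n);K=m["K"];uv=np.atleast_2d(uv).astype(float)
    d=np.c_[(uv[:,0]-K[0,2])/K[0,0],-(uv[:,1]-K[1,2])/K[1,1],-np.ones(len(uv))]
    return m["origin"],d@m["attitude"].T
def onplane(n,uv,z):
    o,d=ray(n,uv); return o+d*((z-o[2])/d[:,2])[:,None]
def bigc(m):
    c,_=cv2.findContours(m.astype(np.uint8)*255,cv2.RETR_EXTERNAL,cv2.CHAIN_APPROX_NONE); return max(c,key=cv2.contourArea)
def rect(n,mask,z):
    c=bigc(mask)[:,0,:]; P=onplane(n,c,z)[:,:2]
    (cx,cy),(w,h),a=cv2.minAreaRect((P*1000).astype(np.float32))
    return cx/1000,cy/1000,w,h,a
E
python3 - <<'E'
from h import *
for n in ("top","scene"):
    p=cv2.imread(f"pics/{n}0.png"); d=np.load(f"{n}0.npy")
    hsv=cv2.cvtColor(p,cv2.COLOR_BGR2HSV)
    v,u=np.mgrid[:480,:640]; o,r=ray(n,np.c_[u.ravel(),v.ravel()])
    W=(o+r*d.ravel()[:,None]).reshape(480,640,3)
    X,Y,Z=W[...,0],W[...,1],W[...,2]
    print(n,"bench z",np.median(Z[(X>.3)&(X<.7)&(abs(Y)<.4)]))
    # bar
    reg=(X>.35)&(X<.68)&(Y>-.4)&(Y<-.05)&(d>0)
    m=reg&(Z>.024)&(Z<.045)&(hsv[...,1]>60)&((hsv[...,0]<25)) 
    m=cv2.morphologyEx(m.astype(np.uint8),cv2.MORPH_OPEN,np.ones((3,3)))
    print("bar",rect(n,m,.032), np.median(Z[m>0]))
    reg=(X>.3)&(X<.72)&(Y>-.02)&(Y<.5)&(d>0)
    w=reg&(hsv[...,1]<40)&(hsv[...,2]>165)
    print("board",rect(n,w,.012),np.median(Z[w]))
    b=reg&(hsv[...,0]>100)&(hsv[...,0]<130)&(hsv[...,1]>120)
    bt=b&(Z>.033); print("stop",rect(n,bt,.038),bt.sum())
    y=reg&(hsv[...,0]>12)&(hsv[...,0]<28)&(hsv[...,1]>110)&(X<.61)
    k,l,s,c=cv2.connectedComponentsWithStats(y.astype(np.uint8))
    for i in range(1,k):
        if s[i,4]>10:
            q=(l==i); vv=v[q]; top=q&(Z>.03)
            print("pin",s[i],c[i],"toppts",np.median(W[top],0) if top.any() else None, top.sum(),"ray@z.038",onplane(n,[c[i]],.038), "z.025",onplane(n,[c[i]],.025))
E
```

```text
top bench z -0.00018701318968195046
bar (0.5695079956054687, -0.17903872680664062, 169.28839111328125, 59.02625274658203, 7.723865509033203) 0.03125149712120645
board (0.5364641723632813, 0.16111778259277343, 127.8782730102539, 277.313720703125, 0.047596998512744904) 0.011303655918674549
stop (0.5467669067382812, 0.27022845458984374, 19.51314353942871, 40.86432647705078, 89.2109146118164) 289
pin [218 277   8   7  44] [221.7955 280.1136] toppts [0.5819 0.1098 0.0373] 42 ray@z.038 [[0.5817 0.1098 0.038 ]] z.025 [[0.5825 0.1119 0.025 ]]
pin [153 278   8   7  44] [156.6364 281.1818] toppts [0.5817 0.2098 0.0373] 42 ray@z.038 [[0.5814 0.2096 0.038 ]] z.025 [[0.5822 0.2132 0.025 ]]
scene bench z -0.0005658122324482817
bar (0.5737738037109374, -0.17707489013671876, 173.0921173095703, 60.42068862915039, 7.595980644226074) 0.03091176385160066Traceback (most recent call last):
  File "<stdin>", line 16, in <module>
  File "h.py", line 13, in rect
    c=bigc(mask)[:,0,:]; P=onplane(n,c,z)[:,:2]
      ~~~~^^^^^^
  File "h.py", line 11, in bigc
    c,_=cv2.findContours(m.astype(np.uint8)*255,cv2.RETR_EXTERNAL,cv2.CHAIN_APPROX_NONE); return max(c,key=cv2.contourArea)
                                                                                                 ~~~^^^^^^^^^^^^^^^^^^^^^^^
ValueError: max() iterable argument is empty
```

```bash
cat >> h.py <<'E'
def go(xyz,yawy=None):
    """units for a move to TCP xyz with tool y at world angle yawy(deg)"""
    s=arm.sense();R=s["ee_rot"];d=R.T@(np.array(xyz)-s["tool_pos"])
    t=0
    if yawy is not None:
        cur=np.degrees(np.arctan2(R[1,1],R[0,1])); t=-((yawy-cur+180)%360-180)
    print("mm",d*1000,"turn",t,"-> units",np.round(d/.75,5),round(t/360,5))
E
python3 - <<'E'
from h import *
go([.5705,-.1785,.12],97.7)
E
```

```text
mm [-469.2199  229.2324  118.6874] turn 13.20201719753345 -> units [-0.6256  0.3056  0.1583] 0.03667
```

Call:
servo_tool:
  rows:
    - [-0.6256,0.3056,0.1,0.0367,100]
    - [-0.6256,0.3056,0.1,0.0367,100]
    - [-0.6256,0.3056,0.1,0.0367,100]
    - [-0.6256,0.3056,0.1,0.0367,100]
    - [-0.6256,0.3056,0.1,0.0367,100]
    - [-0.6256,0.3056,0.1,0.0367,100]
    - [-0.6256,0.3056,0.158,0.0367,100]
    - [-0.6256,0.3056,0.158,0.0367,100]
    - [-0.6256,0.3056,0.158,0.0367,100]
    - [-0.6256,0.3056,0.158,0.0367,100]
  squeeze: 50

```text
clock: 1.35
tool_pos: [0.5706, -0.1761, 0.117]
ee_rot: [[-0.991, -0.137, -0.006], [-0.137, 0.991, 0.002], [0.005, 0.003, -1.0]]
force: [-1.1, -0.3, -0.8]
width: 1.002
```

Run:
```python
from h import *
p,d=get_image("wrist"); cv2.imwrite("pics/w1.png",p)
go([.5705,-.1785,.014],97.7)
```

```text
mm [ -0.3386  -1.3026 104.5183] turn 0.10353080130258263 -> units [-0.0004 -0.0017  0.1394] 0.00029
```

View pics/w1.png

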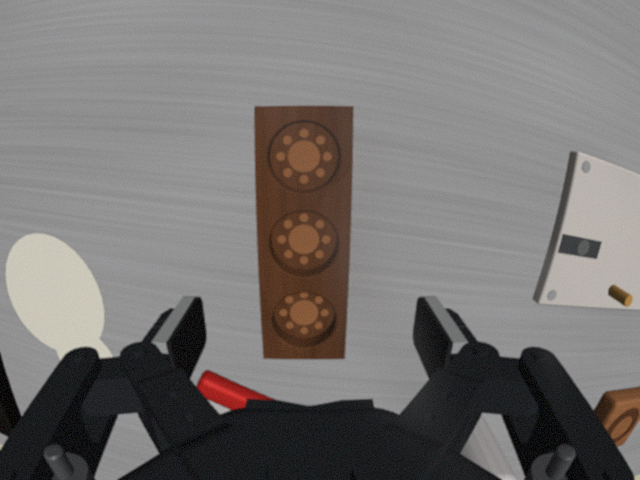

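The wrist view shows the bar (columns 258–350) between the pads (205 and 415) and aligned with them. I'll go down and grip it.

Call:
servo_tool:
  rows:
    - [-0.0004,-0.0017,0.06,0,100]
    - [-0.0004,-0.0017,0.11,0,100]
    - [-0.0004,-0.0017,0.13,0,100]
    - [-0.0004,-0.0017,0.139,0,100]
    - [-0.0004,-0.0017,0.139,0,100]
    - [-0.0004,-0.0017,0.139,0,100]

```text
clock: 2.15
tool_pos: [0.5714, -0.1787, 0.016]
ee_rot: [[-0.991, -0.136, -0.001], [-0.136, 0.991, 0.001], [0.001, 0.001, -1.0]]
force: [-0.2, -0.4, 0.4]
width: 1.002
```

Call:
servo_tool:
  rows:
    - [0,0,0,0,20]
    - [0,0,0,0,20]
    - [0,0,0,0,20]
    - [0,0,0,0,20]
    - [0,0,0,0,20]
    - [0,0,0,0,20]
  squeeze: 50

```text
clock: 2.9
tool_pos: [0.5723, -0.1789, 0.0174]
ee_rot: [[-0.991, -0.136, 0.001], [-0.136, 0.991, 0.0], [-0.001, 0.0, -1.0]]
force: [-0.5, 0.5, 5.6]
width: 0.666
```

Call:
servo_tool:
  rows:
    - [0,0,-0.02,0,20]
    - [0,0,-0.07,0,20]
    - [0,0,-0.12,0,20]
    - [0,0,-0.12,0,20]
    - [0,0,-0.12,0,20]

```text
clock: 3.52
tool_pos: [0.5715, -0.1786, 0.1063]
ee_rot: [[-0.991, -0.136, -0.001], [-0.136, 0.991, 0.002], [0.0, 0.002, -1.0]]
force: [0.2, 0.6, -4.1]
width: 0.672
```

Run:
```python
from h import *
s=arm.sense(); print(s["force"],s["width"])
p,d=get_image("wrist"); cv2.imwrite("pics/w2.png",p)
go([.5335,.159,.105],180)
```

```text
[ 0.2179  0.6422 -4.0982] 0.6716624298218737
mm [ -8.5319 339.6124   1.2174] turn -82.18630531686875 -> units [-0.0114  0.4528  0.0016] -0.2283
```

View pics/w2.png

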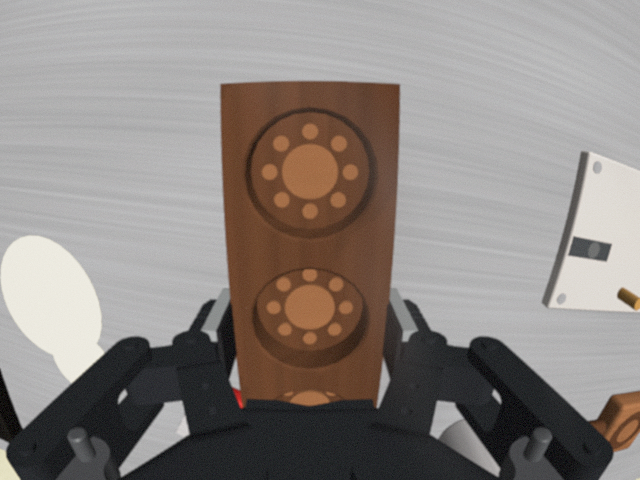

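Lifted: the weight reads about 4 N and the width held at 0.67. The bar's far end is at pixel (310,83). I'll work out where along the bar I gripped it, then carry it.

```bash
cat >> h.py <<'E'
def wray(uv,ztool):
    m=camera_model("wrist");K=m["K"];T=m["tool_from_camera"];uv=np.atleast_2d(uv).astype(float)
    a=(uv[:,0]-K[0,2]);b=(uv[:,1]-K[1,2]);r=np.hypot(a,b);th=r/K[0,0]
    d=np.c_[np.sin(th)*a/r,-np.sin(th)*b/r,-np.cos(th)]@T[:3,:3].T
    o=T[:3,3]; return o+d*((ztool-o[2])/d[:,2])[:,None]
E
python3 - <<'E'
from h import *
print(wray([[310,83],[222,84],[399,84],[310,172],[310,307]],-.0146))
E
```

```text
[[ 0.0879  0.     -0.0146]
 [ 0.0885 -0.0285 -0.0146]
 [ 0.0885  0.0288 -0.0146]
 [ 0.0589  0.     -0.0146]
 [ 0.0103  0.0001 -0.0146]]
```

Call:
servo_tool:
  rows:
    - [-0.0114,0.4528,0,-0.2283,20]
    - [-0.0114,0.4528,0,-0.2283,20]
    - [-0.0114,0.4528,0,-0.2283,20]
    - [-0.0114,0.4528,0,-0.2283,20]
    - [-0.0114,0.4528,0,-0.2283,20]
    - [-0.0114,0.4528,0,-0.2283,20]
    - [-0.0114,0.4528,0,-0.2283,20]
    - [-0.0114,0.4528,0,-0.2283,20]
    - [-0.0114,0.4528,0,-0.2283,20]
    - [-0.0114,0.4528,0,-0.2283,20]

```text
clock: 4.82
tool_pos: [0.5331, 0.1587, 0.1053]
ee_rot: [[-0.003, -1.0, -0.003], [-1.0, 0.003, 0.001], [-0.001, 0.003, -1.0]]
force: [0.6, 0.2, -3.3]
width: 0.669
```

Run:
```python
from h import *
go([.5335,.159,.105],180)
p,d=get_image("wrist"); cv2.imwrite("pics/w3.png",p)
p,d=get_image("scene"); cv2.imwrite("pics/s3.png",p)
```

```text
mm [-0.3089 -0.3753  0.3138] turn -0.14495024316656213 -> units [-0.0004 -0.0005  0.0004] -0.0004
```

View pics/w3.png

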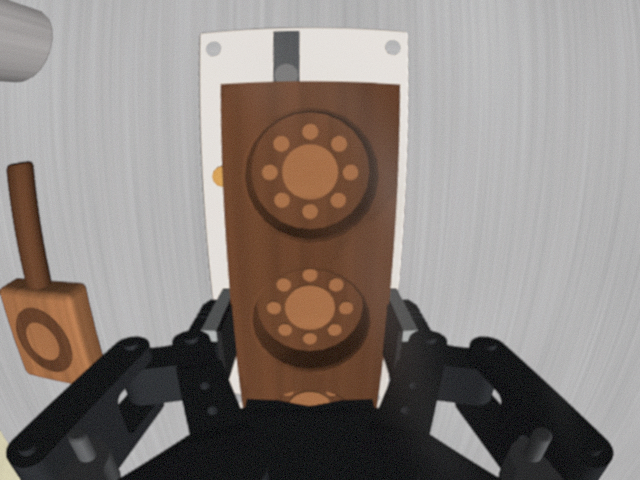

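View pics/s3.png

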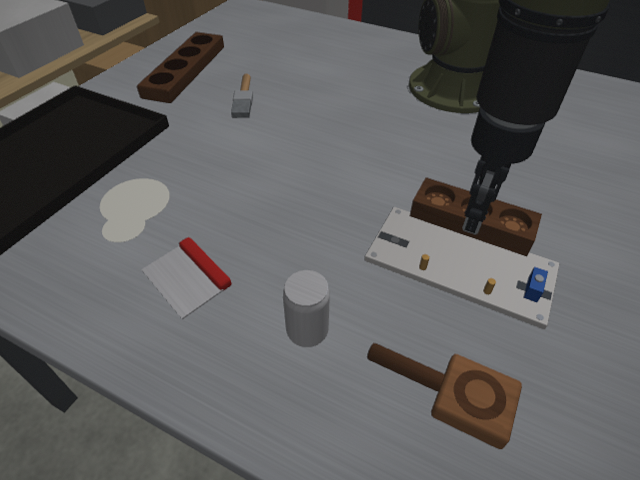

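Both views show the bar level over the board, parallel to it, and clear of the pins and stop. I'll lower it now.

Call:
servo_tool:
  rows:
    - [0,0,0.06,0,20]
    - [0,0,0.09,0,20]
    - [0,0,0.094,0,20]
    - [0,0,0.097,0,20]
    - [0,0,0.0985,0,20]
    - [0,0,0.0985,0,20]
    - [0,0,0.0985,0,20]

```text
clock: 5.8
tool_pos: [0.5334, 0.159, 0.0325]
ee_rot: [[-0.002, -1.0, -0.002], [-1.0, 0.002, 0.002], [-0.002, 0.002, -1.0]]
force: [-0.1, -0.1, -3.0]
width: 0.67
```

Call:
servo_tool:
  rows:
    - [0,0,0.0015,0,20]
    - [0,0,0.003,0,20]
    - [0,0,0.0035,0,20]
    - [0,0,0.0035,0,20]

```text
clock: 6.3
tool_pos: [0.5334, 0.159, 0.0297]
ee_rot: [[-0.002, -1.0, -0.002], [-1.0, 0.002, 0.001], [-0.001, 0.002, -1.0]]
force: [0.1, 0.2, -2.9]
width: 0.665
```

Call:
servo_tool:
  rows:
    - [0,0,0.0007,0,20]
    - [0,0,0.0014,0,20]
    - [0,0,0.0014,0,20]

```text
clock: 6.68
tool_pos: [0.5334, 0.159, 0.0294]
ee_rot: [[-0.002, -1.0, -0.002], [-1.0, 0.002, 0.001], [-0.001, 0.002, -1.0]]
force: [-4.4, -0.1, 4.3]
width: 0.667
```

Contact. Now I'll release, rise and shut the fingers.

Call:
servo_tool:
  rows:
    - [0,0,0,0,100]
    - [0,0,0,0,100]
    - [0,0,0,0,100]
    - [0,0,0,0,100]
    - [0,0,-0.06,0,100]
    - [0,0,-0.12,0,100]
    - [0,0,-0.12,0,100]
    - [0,0,-0.12,0,100]

```text
clock: 7.68
tool_pos: [0.5334, 0.159, 0.1191]
ee_rot: [[-0.002, -1.0, -0.002], [-1.0, 0.002, 0.002], [-0.002, 0.002, -1.0]]
force: [0.5, -0.7, -0.6]
width: 1.002
```

Run:
```python
from h import *
print(arm.sense()["force"])
p,d=get_image("wrist"); cv2.imwrite("pics/w4.png",p)
p,d=get_image("top"); cv2.imwrite("pics/t4.png",p)
go([.455,.1595,.10],180)
```

```text
[ 0.5375 -0.7481 -0.5733]
mm [-0.7461 77.9376 18.3168] turn -0.09755275405831298 -> units [-0.001   0.1039  0.0244] -0.00027
```

View pics/w4.png

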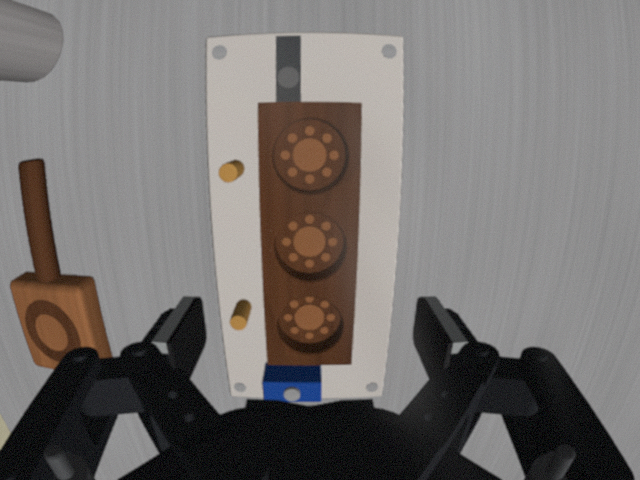

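The bar lies flat on the board, with a gap to both pins (at about (231,171) and (241,315)). The stop is at about (293,383), just beyond the bar's end.

Run:
```python
from h import *
o=np.array([.5334,.159,.1191]);R=arm.sense()["ee_rot"]
print("bar corners",o+wray([[259,102],[361,102],[269,364],[352,364]],.0751)@R.T)
print("pin tops",o+wray([[228,173],[236,322]],.081)@R.T)
```

```text
bar corners [[0.5606 0.0703 0.0439]
 [0.5036 0.0704 0.0441]
 [0.5605 0.2404 0.044 ]
 [0.5032 0.2405 0.0441]]
pin tops [[0.5807 0.1112 0.0379]
 [0.582  0.2104 0.038 ]]
```

Call:
servo_tool:
  rows:
    - [0,0.05,0,0,0]
    - [0,0.104,0,0,0]
    - [0,0.104,0,0,0]
    - [0,0.104,0,0,0]
    - [0,0.104,0.02,0,0]
    - [0,0.104,0.02,0,0]
    - [0,0.104,0.02,0,0]

```text
clock: 8.65
tool_pos: [0.4551, 0.1585, 0.1028]
ee_rot: [[-0.002, -1.0, -0.004], [-1.0, 0.002, -0.0], [0.0, 0.004, -1.0]]
force: [0.5, 0.7, -0.3]
width: 0.001
```

Run:
```python
from h import *
p,d=get_image("wrist"); cv2.imwrite("pics/w5.png",p)
go([.465,.1595,.026],180)
```

```text
mm [ -0.8758 -10.0743  77.1878] turn -0.11287744157758084 -> units [-0.0012 -0.0134  0.1029] -0.00031
```

View pics/w5.png

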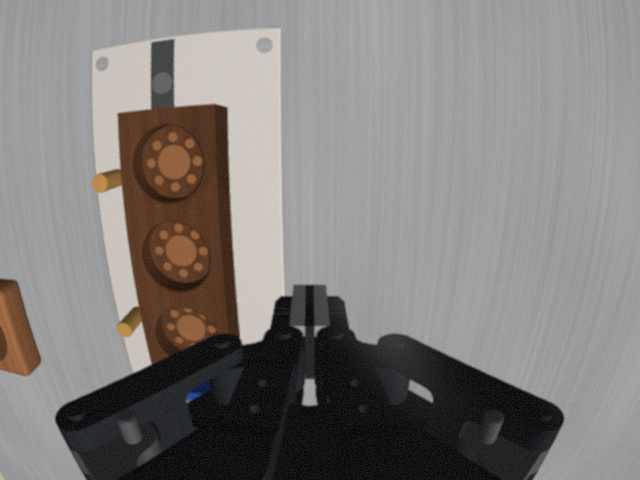

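Call:
servo_tool:
  rows:
    - [-0.0012,0,0.06,0,0]
    - [-0.0012,0,0.09,0,0]
    - [-0.0012,0,0.0965,0,0]
    - [-0.0012,0,0.0965,0,0]
    - [-0.0012,0,0.0965,0,0]

```text
clock: 9.32
tool_pos: [0.4557, 0.16, 0.0323]
ee_rot: [[-0.002, -1.0, -0.002], [-1.0, 0.002, 0.001], [-0.001, 0.002, -1.0]]
force: [0.1, -0.2, -0.4]
width: -0.0
```

Run:
```python
from h import *
s=arm.sense(); print(s["force"],s["tool_pos"])
p,d=get_image("scene"); cv2.imwrite("pics/s6.png",cv2.resize(p[120:360,320:640],(800,600)))
```

```text
[ 0.0511 -0.1662 -0.4233] [0.4557 0.16   0.0323]
```

View pics/s6.png

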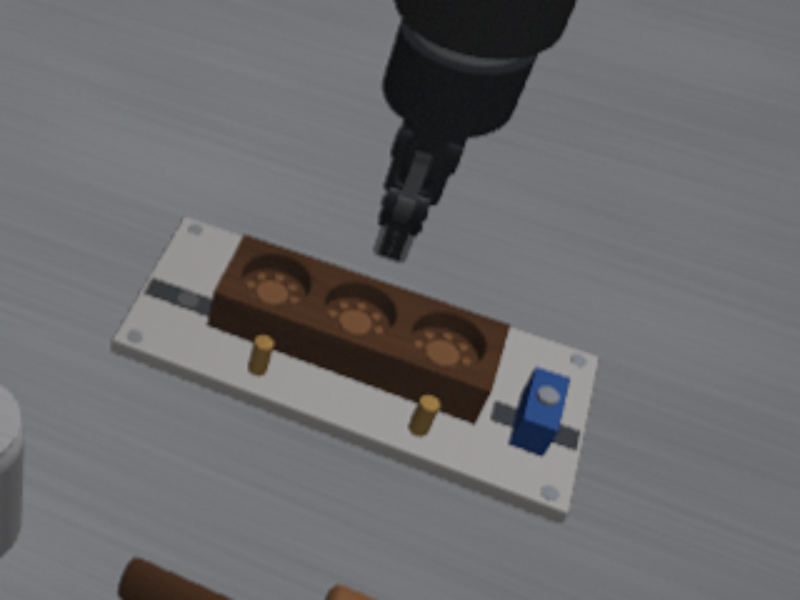

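The fingers are behind the bar, midway between the pins. I'll advance slowly (tool -y is world +x).

Call:
servo_tool:
  rows:
    - [0,-0.005,0,0,0]
    - [0,-0.01,0,0,0]
    - [0,-0.015,0,0,0]
    - [0,-0.02,0,0,0]
    - [0,-0.025,0,0,0]
    - [0,-0.028,0,0,0]
    - [0,-0.03,0,0,0]
    - [0,-0.03,0,0,0]

```text
clock: 10.38
tool_pos: [0.4782, 0.1599, 0.0321]
ee_rot: [[-0.002, -1.0, -0.002], [-1.0, 0.002, 0.001], [-0.001, 0.002, -1.0]]
force: [-0.2, -0.4, -0.5]
width: -0.003
```

Call:
servo_tool:
  rows:
    - [0,-0.002,0,0,0]
    - [0,-0.004,0,0,0]
    - [0,-0.006,0,0,0]
    - [0,-0.008,0,0,0]
    - [0,-0.008,0,0,0]

```text
clock: 11.0
tool_pos: [0.4842, 0.1599, 0.0321]
ee_rot: [[-0.002, -1.0, -0.002], [-1.0, 0.002, 0.001], [-0.001, 0.002, -1.0]]
force: [-0.8, 0.1, 0.7]
width: 0.001
```

Call:
servo_tool:
  rows:
    - [0,-0.002,0,0,0]
    - [0,-0.004,0,0,0]
    - [0,-0.006,0,0,0]
    - [0,-0.008,0,0,0]
    - [0,-0.008,0,0,0]

```text
clock: 11.62
tool_pos: [0.4903, 0.1599, 0.032]
ee_rot: [[-0.002, -1.0, -0.002], [-1.0, 0.002, 0.001], [-0.001, 0.002, -1.0]]
force: [-0.4, 0.2, 0.1]
width: 0.001
```

Call:
servo_tool:
  rows:
    - [0,-0.002,0,0,0]
    - [0,-0.004,0,0,0]
    - [0,-0.004,0,0,0]

```text
clock: 12.0
tool_pos: [0.4932, 0.1599, 0.032]
ee_rot: [[-0.002, -1.0, -0.002], [-1.0, 0.002, 0.001], [-0.001, 0.002, -1.0]]
force: [-2.9, -1.0, 1.3]
width: 0.003
```

Call:
servo_tool:
  rows:
    - [0,-0.0015,0,0,0]
    - [0,-0.003,0,0,0]
    - [0,-0.0045,0,0,0]

```text
clock: 12.38
tool_pos: [0.4966, 0.1598, 0.0319]
ee_rot: [[-0.002, -1.0, -0.002], [-1.0, 0.002, 0.001], [-0.001, 0.002, -1.0]]
force: [-3.7, 0.4, 1.3]
width: 0.003
```

Call:
servo_tool:
  rows:
    - [0,-0.0015,0,0,0]
    - [0,-0.003,0,0,0]
    - [0,-0.0045,0,0,0]
    - [0,-0.006,0,0,0]

```text
clock: 12.88
tool_pos: [0.5012, 0.1598, 0.0319]
ee_rot: [[-0.002, -1.0, -0.002], [-1.0, 0.002, 0.001], [-0.001, 0.002, -1.0]]
force: [-4.4, 0.3, 2.9]
width: -0.002
```

Call:
servo_tool:
  rows:
    - [0,-0.0015,0,0,0]
    - [0,-0.003,0,0,0]
    - [0,-0.0045,0,0,0]

```text
clock: 13.25
tool_pos: [0.5039, 0.1596, 0.0319]
ee_rot: [[-0.002, -1.0, -0.004], [-1.0, 0.002, 0.0], [-0.0, 0.004, -1.0]]
force: [-10.7, -0.0, 7.3]
width: -0.0
```

Run:
```python
from h import *
p,d=get_image("scene"); cv2.imwrite("pics/s7.png",cv2.resize(p[180:340,370:583],(800,600),interpolation=cv2.INTER_CUBIC))
print(arm.sense()["force"],arm.sense()["tool_pos"])
```

```text
[-9.0573 -0.3704  5.9339] [0.5039 0.1596 0.0319]
```

View pics/s7.png

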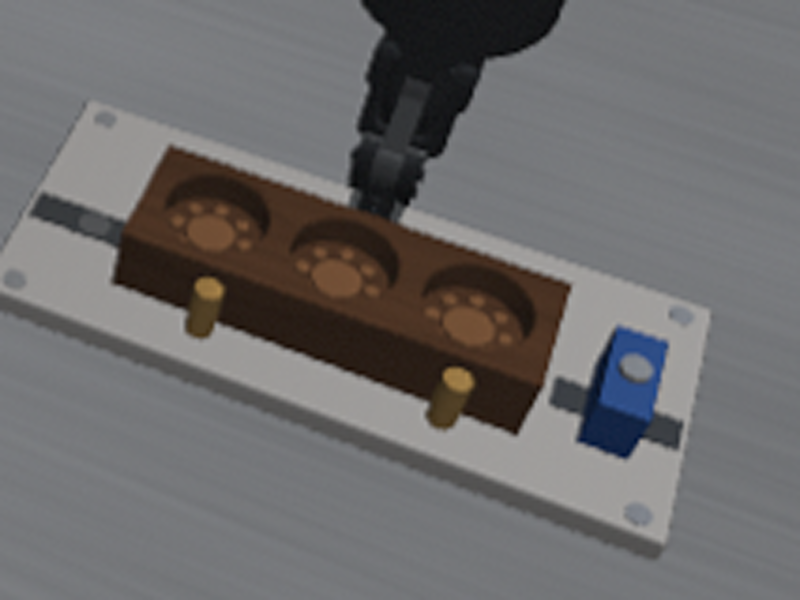

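The bar seems to have reached the pins, at 9–10.7 N total against about 4 N of drag. Fz shows some downward rub, so I'll ease the tool up slightly while pressing on.

Call:
servo_tool:
  rows:
    - [0,-0.0005,-0.0005,0,0]
    - [0,-0.0008,-0.0008,0,0]

```text
clock: 13.55
tool_pos: [0.504, 0.1592, 0.032]
ee_rot: [[-0.002, -1.0, -0.006], [-1.0, 0.002, -0.0], [0.0, 0.006, -1.0]]
force: [-4.7, -0.8, -0.3]
width: -0.001
```

Call:
servo_tool:
  rows:
    - [0,-0.001,0,0,0]
    - [0,-0.0015,-0.0002,0,0]

```text
clock: 13.8
tool_pos: [0.5041, 0.1592, 0.032]
ee_rot: [[-0.002, -1.0, -0.008], [-1.0, 0.002, -0.001], [0.001, 0.008, -1.0]]
force: [-11.5, 1.2, 5.9]
width: -0.003
```

Call:
servo_tool:
  rows:
    - [0,-0.0012,-0.0003,0,0]
    - [0,-0.0018,-0.0007,0,0]

```text
clock: 14.05
tool_pos: [0.5042, 0.1592, 0.0321]
ee_rot: [[-0.002, -1.0, -0.011], [-1.0, 0.002, -0.001], [0.001, 0.011, -1.0]]
force: [-12.1, 0.7, 4.8]
width: 0.003
```

Call:
servo_tool:
  rows:
    - [0,-0.0015,-0.0005,0,0]
    - [0,-0.0023,-0.0009,0,0]
    - [0,-0.0023,-0.0009,0,0]

```text
clock: 14.42
tool_pos: [0.5041, 0.1592, 0.0321]
ee_rot: [[-0.002, -1.0, -0.015], [-1.0, 0.002, -0.002], [0.002, 0.015, -1.0]]
force: [-13.3, 1.5, 5.9]
width: -0.001
```

Call:
servo_tool:
  rows:
    - [0,-0.0018,-0.0006,0,0]
    - [0,-0.0027,-0.001,0,0]
    - [0,-0.003,-0.0012,0,0]
    - [0,-0.003,-0.0012,0,0]

```text
clock: 14.92
tool_pos: [0.5042, 0.1592, 0.0322]
ee_rot: [[-0.002, -1.0, -0.021], [-1.0, 0.002, -0.003], [0.003, 0.021, -1.0]]
force: [-14.6, 1.4, 5.3]
width: -0.001
```

Run:
```python
from h import *
p,d=get_image("scene"); cv2.imwrite("pics/s8.png",cv2.resize(p[180:340,370:583],(800,600),interpolation=cv2.INTER_CUBIC))
p,d=get_image("wrist"); cv2.imwrite("pics/w8.png",p)
p,d=get_image("top"); cv2.imwrite("pics/t8.png",p)
print(arm.sense()["force"],arm.sense()["tool_pos"])
```

```text
[-14.6265   2.2062   6.0633] [0.5041 0.1592 0.0322]
```

View pics/w8.png

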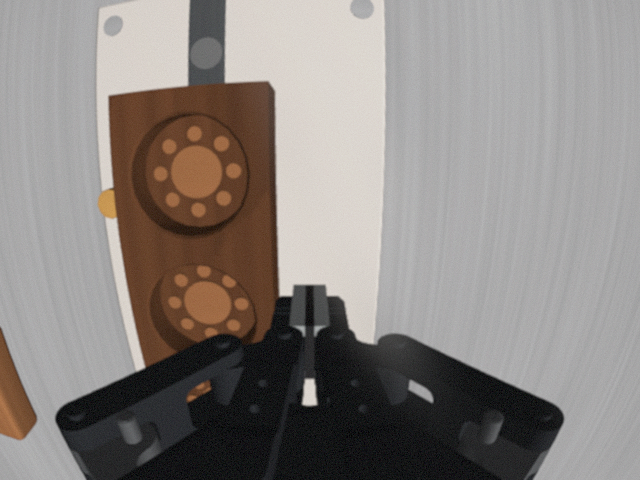

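Call:
servo_tool:
  rows:
    - [0,-0.003,-0.0012,0,0]
    - [0,-0.0038,-0.0016,0,0]
    - [0,-0.0042,-0.0018,0,0]
    - [0,-0.0042,-0.0018,0,0]

```text
clock: 15.58
tool_pos: [0.5042, 0.1591, 0.0323]
ee_rot: [[-0.002, -1.0, -0.028], [-1.0, 0.002, -0.004], [0.004, 0.028, -1.0]]
force: [-18.2, 1.5, 7.2]
width: 0.004
```

Run:
```python
from h import *
s=arm.sense();print(s["force"],s["tool_pos"],s["wrist_torque"])
p=cv2.imread("pics/t8.png"); cv2.imwrite("pics/t8c.png",cv2.resize(p[250:370,90:250],(800,600),interpolation=cv2.INTER_CUBIC))
```

```text
[-18.1507   1.5431   7.2208] [0.5042 0.1591 0.0323] [0.6707 5.9488 0.0456]
```

View pics/t8c.png

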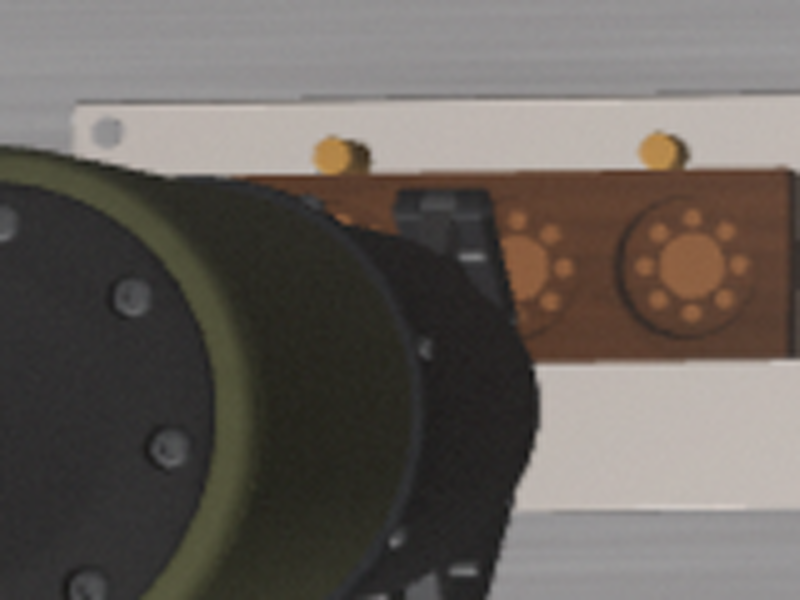

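View pics/s8.png

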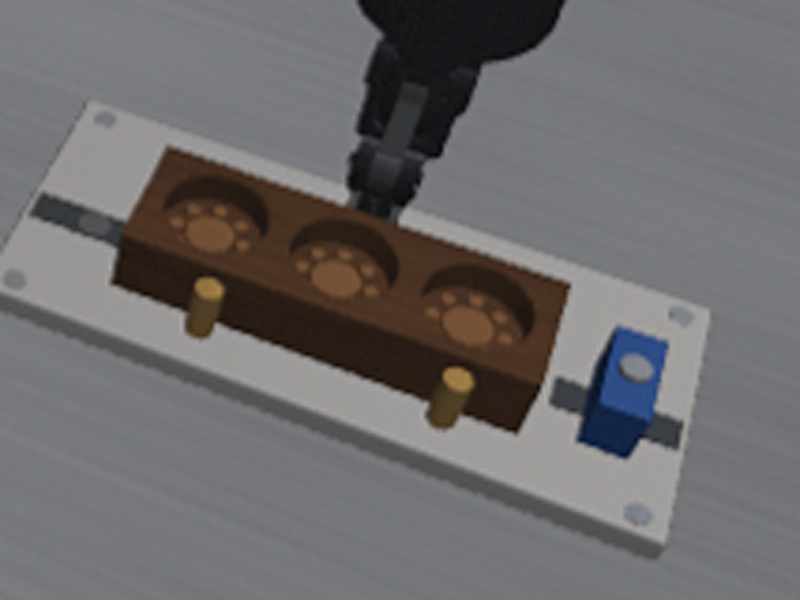

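That's 18.2 N total. With about 7 N of drag from the downward rub, the pins take roughly 11 N. I'll back off and check the seating and the tool's tilt.

Call:
servo_tool:
  rows:
    - [0,0.003,0,0,0]
    - [0,0.01,0,0,0]
    - [0,0.02,0,0,0]
    - [0,0.02,0,0,0]

```text
clock: 16.08
tool_pos: [0.489, 0.1592, 0.0329]
ee_rot: [[-0.002, -1.0, -0.027], [-1.0, 0.002, -0.003], [0.003, 0.027, -1.0]]
force: [0.0, 0.8, 0.6]
width: -0.004
```

Run:
```python
from h import *
s=arm.sense();print(s["force"],s["tool_pos"],s["ee_rot"])
```

```text
[0.0089 0.8269 0.615 ] [0.489  0.1592 0.0329] [[-0.0015 -0.9996 -0.0271]
 [-1.      0.0016 -0.0032]
 [ 0.0032  0.0271 -0.9996]]
```

Call:
servo_tool:
  rows:
    - [0,0.01,0,0,0]
    - [0,0.01,-0.06,0,0]
    - [0,0.01,-0.11,0,0]
    - [0.05,-0.07,-0.11,0,0]
    - [0.05,-0.12,-0.11,0,0]
    - [0.05,-0.12,-0.11,0,0]
    - [0.05,-0.12,-0.11,0,0]

```text
clock: 16.95
tool_pos: [0.5808, 0.1218, 0.1127]
ee_rot: [[-0.002, -1.0, -0.028], [-1.0, 0.002, -0.003], [0.003, 0.028, -1.0]]
force: [0.5, 0.4, 0.1]
width: 0.002
```

Run:
```python
from h import *
s=arm.sense();print(s["force"],s["tool_pos"],s["ee_rot"])
np.savez("s9.npz",p=s["tool_pos"],R=s["ee_rot"])
p,d=get_image("wrist"); cv2.imwrite("pics/w9.png",p)
p,d=get_image("scene"); cv2.imwrite("pics/s9.png",p)
```

```text
[0.4988 0.36   0.088 ] [0.5808 0.1218 0.1127] [[-0.0018 -0.9996 -0.0277]
 [-1.      0.0019 -0.0034]
 [ 0.0035  0.0277 -0.9996]]
```

View pics/w9.png

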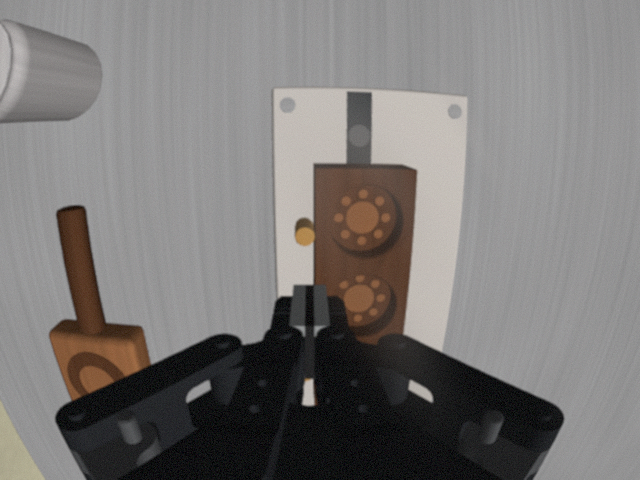

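The right pin (columns 296–315) meets the bar edge (314). I'll move toward -y, where the next push starts, to see both pins.

Call:
servo_tool:
  rows:
    - [0.06,0,-0.03,0,0]
    - [0.13,0,-0.06,0,0]
    - [0.16,0.0,-0.06,0,0]
    - [0.16,0.0,-0.06,0,0]
    - [0.16,0,-0.06,0,0]

```text
clock: 17.68
tool_pos: [0.5814, 0.003, 0.1592]
ee_rot: [[-0.0, -1.0, -0.026], [-1.0, 0.0, -0.002], [0.002, 0.026, -1.0]]
force: [0.3, 0.1, -0.6]
width: 0.001
```

Run:
```python
from h import *
s=arm.sense();print(s["force"],s["tool_pos"])
p,d=get_image("top"); cv2.imwrite("pics/t10.png",cv2.resize(p[250:370,90:250],(800,600),interpolation=cv2.INTER_CUBIC)); cv2.imwrite("pics/t10f.png",p)
hsv=cv2.cvtColor(p,cv2.COLOR_BGR2HSV)
m=(hsv[...,1]>60)&(hsv[...,0]<25)&(hsv[...,2]<130); m[:,:85]=0;m[:,290:]=0;m[:260]=0;m[370:]=0
print(rect("top",m,.044))
```

```text
[ 0.302   0.0864 -0.5955] [0.5814 0.003  0.1592]
(0.5354262084960938, 0.11395278930664063, 32.99247741699219, 93.51526641845703, 0.3001307249069214)
```

View pics/t10.png

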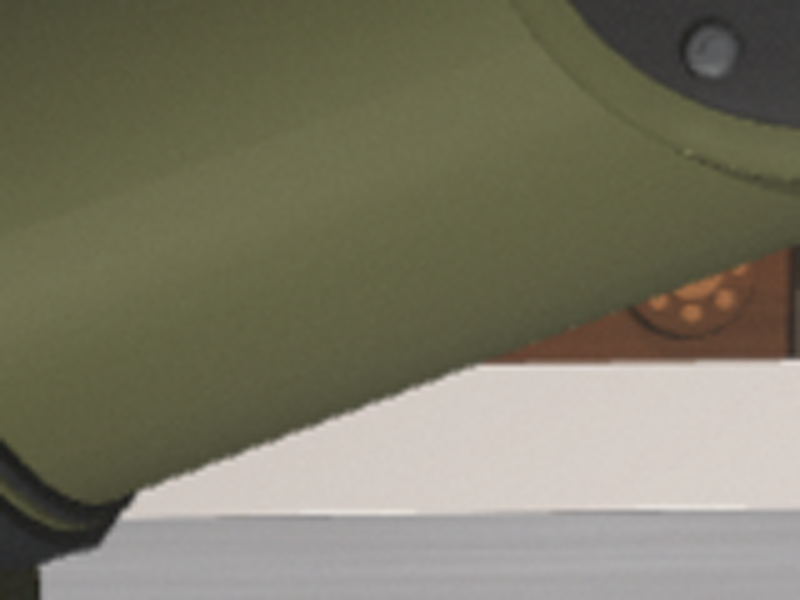

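The top camera is blocked by the arm here. The wrist camera looks back toward -y, so I'll view from the +y side.

Call:
servo_tool:
  rows:
    - [-0.08,0,-0.04,0,100]
    - [-0.16,0,-0.04,0,100]
    - [-0.24,0,-0.04,0,100]
    - [-0.26,0.0,-0.04,0,100]
    - [-0.26,0.0,-0.04,0,100]
    - [-0.26,0.0,-0.04,0,100]

```text
clock: 18.48
tool_pos: [0.5821, 0.1977, 0.1886]
ee_rot: [[0.0, -1.0, -0.026], [-1.0, -0.0, -0.003], [0.003, 0.026, -1.0]]
force: [0.2, 0.8, -0.9]
width: 0.998
```

Run:
```python
from h import *
s=arm.sense();print(s["force"],s["tool_pos"])
p,d=get_image("wrist"); cv2.imwrite("pics/w10.png",cv2.resize(p[120:420,160:560],(800,600),interpolation=cv2.INTER_CUBIC))
cv2.imwrite("pics/w10f.png",p)
```

```text
[ 0.1924  0.7688 -0.8639] [0.5821 0.1977 0.1886]
```

View pics/w10.png

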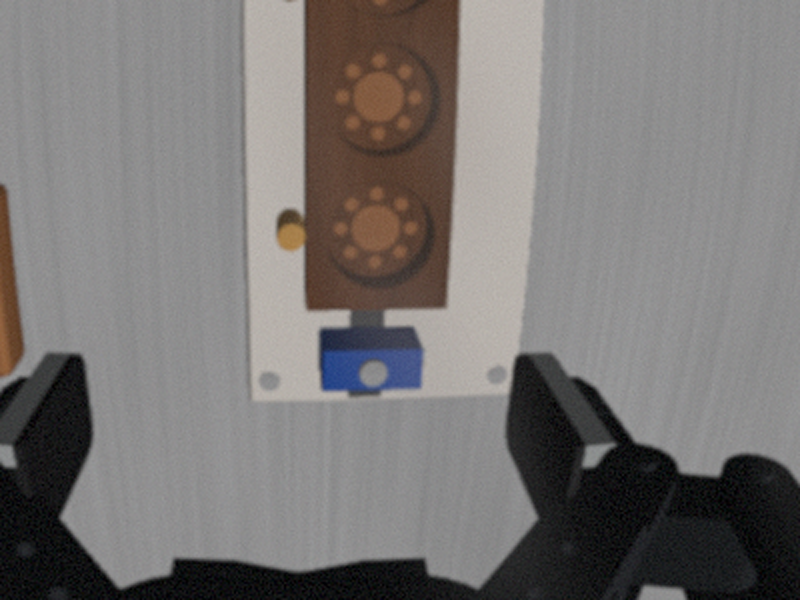

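Run:
```python
from h import *
p=cv2.imread("pics/w10f.png")
a=cv2.resize(p[50:150,280:380],(390,390),interpolation=cv2.INTER_CUBIC);b=cv2.resize(p[190:290,270:370],(390,390),interpolation=cv2.INTER_CUBIC)
cv2.imwrite("pics/w10z.png",np.hstack([a,b]))
```

```text
(no output)
```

View pics/w10z.png

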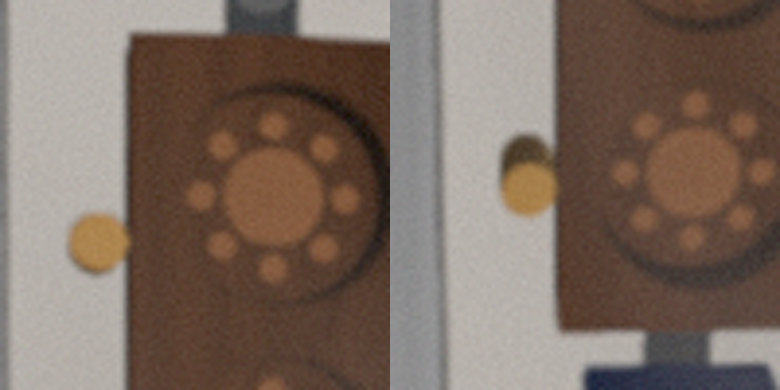

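The wrist view shows both pins touching the bar's edge. The midway push did carry some downward rub, so I'll press each half in turn as the brief suggests. Shutting the fingers and going behind the left half first.

Run:
```python
from h import *
go([.482,.19,.12],180)
go([.482,.19,.034],180)
```

```text
mm [ 7.2966 98.3973 71.3156] turn -0.03426577066980485 -> units [0.0097 0.1312 0.0951] -0.0001
mm [  7.0716  96.1705 157.2864] turn -0.03426577066980485 -> units [0.0094 0.1282 0.2097] -0.0001
```

Call:
servo_tool:
  rows:
    - [0.0096,0.08,0,0,0]
    - [0.0096,0.14,0.06,0,0]
    - [0.0096,0.14,0.12,0,0]
    - [0.0096,0.14,0.17,0,0]
    - [0.0096,0.14,0.2,0,0]
    - [0.0096,0.14,0.2097,0,0]
    - [0.0096,0.128,0.2097,0,0]
    - [0.0096,0.128,0.2097,0,0]
    - [0.0096,0.128,0.2097,0,0]

```text
clock: 19.65
tool_pos: [0.4828, 0.19, 0.0349]
ee_rot: [[-0.001, -1.0, -0.025], [-1.0, 0.001, -0.002], [0.002, 0.025, -1.0]]
force: [-0.5, -0.7, 0.2]
width: 0.001
```

Call:
servo_tool:
  rows:
    - [0,-0.01,-0.0005,0,0]
    - [0,-0.018,-0.0005,0,0]
    - [0,-0.024,-0.0008,0,0]
    - [0,-0.0265,-0.001,0,0]
    - [0,-0.028,-0.001,0,0]
    - [0,-0.0285,-0.0012,0,0]
    - [0,-0.029,-0.0014,0,0]
    - [0,-0.0293,-0.0016,0,0]
    - [0,-0.0296,-0.0018,0,0]

```text
clock: 20.78
tool_pos: [0.504, 0.1899, 0.0351]
ee_rot: [[-0.001, -1.0, -0.027], [-1.0, 0.001, -0.002], [0.002, 0.027, -1.0]]
force: [-6.4, 0.4, 1.2]
width: -0.001
```

Call:
servo_tool:
  rows:
    - [0,-0.001,-0.0004,0,0]
    - [0,-0.002,-0.0008,0,0]
    - [0,-0.0026,-0.0011,0,0]
    - [0,-0.0026,-0.0011,0,0]

```text
clock: 21.28
tool_pos: [0.5041, 0.1899, 0.0351]
ee_rot: [[-0.001, -1.0, -0.031], [-1.0, 0.001, -0.003], [0.003, 0.031, -1.0]]
force: [-9.2, 2.0, 1.0]
width: -0.001
```

Call:
servo_tool:
  rows:
    - [0,-0.0025,-0.001,0,0]
    - [0,-0.0038,-0.0014,0,0]
    - [0,-0.0048,-0.0016,0,0]
    - [0,-0.0048,-0.0016,0,0]

```text
clock: 21.78
tool_pos: [0.5043, 0.1899, 0.0351]
ee_rot: [[-0.0, -0.999, -0.039], [-1.0, 0.0, -0.004], [0.004, 0.039, -0.999]]
force: [-17.6, 2.1, 4.7]
width: -0.003
```

Call:
servo_tool:
  rows:
    - [0,0.006,0,0,0]
    - [0,0.02,0,0,0]
    - [0.03,0.02,0,0,0]
    - [0.08,0.02,0,0,0]
    - [0.08,0.02,0,0,0]
    - [0.08,0.02,0,0,0]
    - [0.08,0.02,0,0,0]

```text
clock: 22.65
tool_pos: [0.4894, 0.1302, 0.036]
ee_rot: [[0.0, -0.999, -0.039], [-1.0, 0.0, -0.004], [0.004, 0.039, -0.999]]
force: [0.1, 0.7, 0.3]
width: 0.003
```

Run:
```python
from h import *
print(arm.sense()["force"])
go([.504,.13,.035],180)
```

```text
[0.1068 0.682  0.2907]
mm [  0.165  -14.6212   0.4867] turn -0.003998554796908138 -> units [ 0.0002 -0.0195  0.0006] -1e-05
```

Contact is expected at -0.0195, and I'll press about 2 mm past it.

Call:
servo_tool:
  rows:
    - [0,-0.01,0,0,0]
    - [0,-0.016,0,0,0]
    - [0,-0.0185,0,0,0]
    - [0,-0.0195,-0.0003,0,0]
    - [0,-0.0202,-0.0006,0,0]
    - [0,-0.0208,-0.0009,0,0]
    - [0,-0.0214,-0.0012,0,0]
    - [0,-0.022,-0.0015,0,0]
    - [0,-0.022,-0.0015,0,0]

```text
clock: 23.78
tool_pos: [0.5041, 0.1301, 0.0356]
ee_rot: [[0.0, -0.999, -0.043], [-1.0, 0.0, -0.004], [0.004, 0.043, -0.999]]
force: [-8.4, 2.2, 0.2]
width: -0.001
```

Call:
servo_tool:
  rows:
    - [0,-0.0025,-0.0008,0,0]
    - [0,-0.0038,-0.0012,0,0]
    - [0,-0.0046,-0.0014,0,0]
    - [0,-0.0046,-0.0014,0,0]

```text
clock: 24.28
tool_pos: [0.5042, 0.13, 0.0353]
ee_rot: [[0.0, -0.999, -0.051], [-1.0, -0.0, -0.005], [0.005, 0.051, -0.999]]
force: [-16.2, 2.7, 5.2]
width: -0.001
```

Right half pressed too: 16.2 N total at the same seat, x = 0.5042. Next I'll back off and go round to the bar's -y end.

Call:
servo_tool:
  rows:
    - [0,0.006,0,0,0]
    - [0,0.02,0,0,0]
    - [0.03,0.02,0,0,0]
    - [0.08,0.02,0,0,0]
    - [0.13,0.02,0,0,0]
    - [0.13,0.02,0,0,0]
    - [0.13,-0.02,-0.001,0,0]
    - [0.13,-0.0567,-0.003,0,0]
    - [0.13,-0.0567,-0.003,0,0]
    - [0.13,-0.0567,-0.003,0,0]

```text
clock: 25.52
tool_pos: [0.5464, 0.0329, 0.0359]
ee_rot: [[0.001, -0.999, -0.051], [-1.0, -0.0, -0.005], [0.005, 0.051, -0.999]]
force: [-0.3, 0.0, -0.3]
width: 0.0
```

Run:
```python
from h import *
print(arm.sense()["force"])
go([.5467,.05,.033],180)
p,d=get_image("scene"); cv2.imwrite("pics/s11.png",cv2.resize(p[150:350,350:617],(800,600),interpolation=cv2.INTER_CUBIC))
```

```text
[-0.2591  0.0412 -0.2896]
mm [-17.1295  -0.3991   2.7421] turn 0.0160320973582202 -> units [-0.0228 -0.0005  0.0037] 4e-05
```

View pics/s11.png

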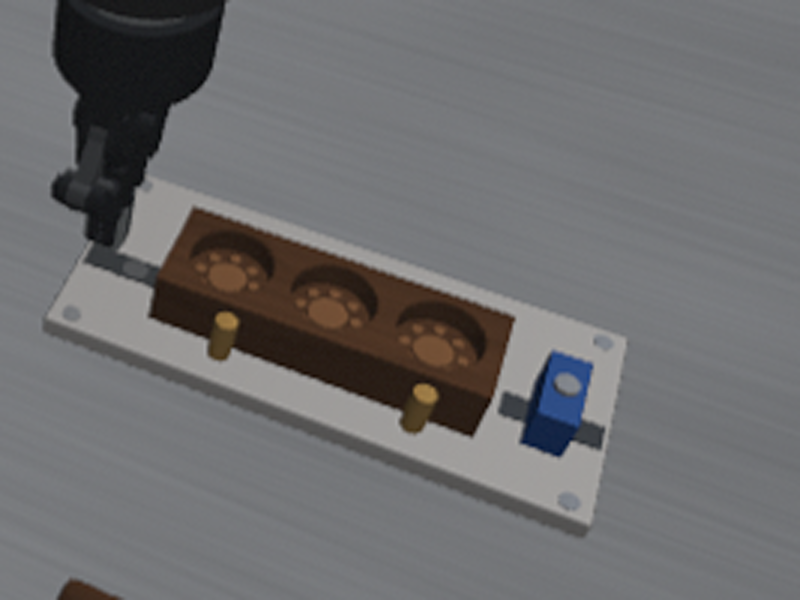

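Call:
servo_tool:
  rows:
    - [-0.01,-0.0004,0.002,0,0]
    - [-0.018,-0.0004,0.002,0,0]
    - [-0.022,-0.0004,0.002,0,0]
    - [-0.025,-0.0004,0.002,0,0]
    - [-0.028,-0.0004,0.002,0,0]
    - [-0.03,-0.0004,0.002,0,0]

```text
clock: 26.32
tool_pos: [0.5466, 0.0554, 0.0344]
ee_rot: [[0.001, -0.999, -0.05], [-1.0, -0.0, -0.005], [0.005, 0.05, -0.999]]
force: [-0.2, 0.3, 1.8]
width: 0.002
```

Call:
servo_tool:
  rows:
    - [-0.0015,0,0,0,0]
    - [-0.003,0,0,0,0]
    - [-0.0045,0,0,0,0]
    - [-0.006,0,0,0,0]

```text
clock: 26.82
tool_pos: [0.5465, 0.0596, 0.0344]
ee_rot: [[0.001, -0.999, -0.051], [-1.0, -0.0, -0.006], [0.006, 0.051, -0.999]]
force: [0.3, -1.9, -0.7]
width: -0.0
```

Call:
servo_tool:
  rows:
    - [-0.002,0,0,0,0]
    - [-0.004,0,0,0,0]
    - [-0.006,0,0,0,0]
    - [-0.008,0,0,0,0]
    - [-0.01,0,0,0,0]

```text
clock: 27.45
tool_pos: [0.5465, 0.0672, 0.0343]
ee_rot: [[0.001, -0.999, -0.051], [-1.0, -0.0, -0.006], [0.006, 0.051, -0.999]]
force: [0.6, -2.6, 1.0]
width: 0.004
```

Call:
servo_tool:
  rows:
    - [-0.0015,0,0,0,0]
    - [-0.003,0,0,0,0]
    - [-0.0045,0,0,0,0]
    - [-0.006,0,0,0,0]
    - [-0.0075,0,0,0,0]

```text
clock: 28.08
tool_pos: [0.5465, 0.0728, 0.0343]
ee_rot: [[0.001, -0.999, -0.051], [-1.0, -0.0, -0.006], [0.006, 0.051, -0.999]]
force: [0.5, -2.7, 0.3]
width: 0.005
```

Run:
```python
from h import *
print(arm.sense()["force"])
p,d=get_image("scene"); cv2.imwrite("pics/s12.png",cv2.resize(p[180:340,370:583],(800,600),interpolation=cv2.INTER_CUBIC))
```

```text
[ 0.4809 -2.7395  0.3354]
```

View pics/s12.png

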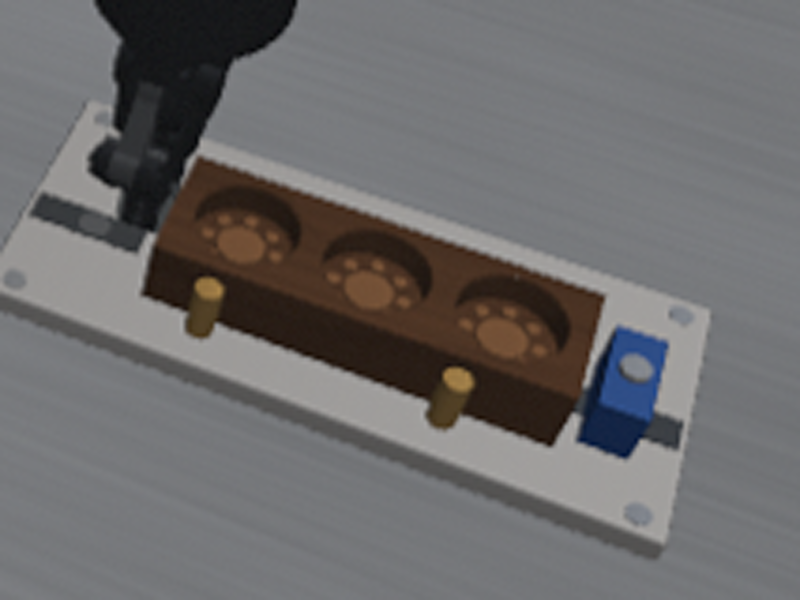

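Drag reads 2.7 N and the end is nearing the stop. I'll creep forward.

Call:
servo_tool:
  rows:
    - [-0.0015,0,0,0,0]
    - [-0.003,0,0,0,0]
    - [-0.004,0,0,0,0]
    - [-0.005,0,0,0,0]

```text
clock: 28.62
tool_pos: [0.5465, 0.0767, 0.0343]
ee_rot: [[0.001, -0.999, -0.051], [-1.0, -0.0, -0.006], [0.006, 0.051, -0.999]]
force: [-0.1, -2.8, 0.5]
width: 0.002
```

Call:
servo_tool:
  rows:
    - [-0.001,0,0,0,0]
    - [-0.002,0,0,0,0]
    - [-0.003,0,0,0,0]

```text
clock: 29.0
tool_pos: [0.5465, 0.079, 0.0343]
ee_rot: [[0.001, -0.999, -0.051], [-1.0, -0.0, -0.006], [0.006, 0.051, -0.999]]
force: [0.8, -3.4, 1.1]
width: -0.0
```

Call:
servo_tool:
  rows:
    - [-0.0008,0,0,0,0]
    - [-0.0016,0,0,0,0]

```text
clock: 29.25
tool_pos: [0.5465, 0.0802, 0.0343]
ee_rot: [[0.001, -0.999, -0.051], [-1.0, -0.0, -0.006], [0.006, 0.051, -0.999]]
force: [-0.1, -2.5, 1.4]
width: 0.001
```

Call:
servo_tool:
  rows:
    - [-0.0008,0,0,0,0]
    - [-0.0016,0,0,0,0]

```text
clock: 29.5
tool_pos: [0.5464, 0.0805, 0.0343]
ee_rot: [[0.0, -0.999, -0.051], [-1.0, -0.0, -0.008], [0.008, 0.051, -0.999]]
force: [1.4, -7.7, 0.7]
width: -0.004
```

Stop contact at y ≈ 0.0805. I'm aiming for about 15 N total, which is 12 N plus roughly 3 N of drag.

Call:
servo_tool:
  rows:
    - [-0.001,0,-0.0001,0,0]
    - [-0.0018,0,-0.0003,0,0]
    - [-0.0022,0,-0.0004,0,0]
    - [-0.0022,0,-0.0004,0,0]

```text
clock: 30.0
tool_pos: [0.5462, 0.0805, 0.0344]
ee_rot: [[-0.0, -0.999, -0.052], [-1.0, 0.001, -0.011], [0.011, 0.052, -0.999]]
force: [1.5, -9.7, 0.6]
width: 0.003
```

Call:
servo_tool:
  rows:
    - [-0.0018,0,-0.0003,0,0]
    - [-0.0028,0,-0.0004,0,0]
    - [-0.0036,0,-0.0006,0,0]
    - [-0.0036,0,-0.0006,0,0]

```text
clock: 30.5
tool_pos: [0.5459, 0.0805, 0.0345]
ee_rot: [[-0.001, -0.999, -0.054], [-1.0, 0.002, -0.015], [0.015, 0.054, -0.998]]
force: [1.1, -12.0, 0.0]
width: -0.0
```

Call:
servo_tool:
  rows:
    - [-0.002,-0.0005,-0.0003,0,0]
    - [-0.0036,-0.0008,-0.0005,0,0]
    - [-0.0048,-0.001,-0.0006,0,0]
    - [-0.0048,-0.001,-0.0006,0,0]

```text
clock: 31.0
tool_pos: [0.5461, 0.0806, 0.0345]
ee_rot: [[-0.003, -0.998, -0.056], [-1.0, 0.004, -0.021], [0.021, 0.056, -0.998]]
force: [0.5, -15.8, -0.2]
width: -0.001
```

Stop loaded at about 13 N net. I'll hold while taking pictures.

Run:
```python
from h import *
for i in range(3): p,d=get_image("scene")
cv2.imwrite("pics/s13.png",cv2.resize(p[180:340,370:583],(800,600),interpolation=cv2.INTER_CUBIC))
p,d=get_image("top"); cv2.imwrite("pics/t13.png",p); print(arm.sense()["force"])
```

```text
[  0.5469 -16.0168   0.649 ]
```

Call:
servo_tool:
  rows:
    - [0.006,0,0,0,0]
    - [0.02,0,0,0,0]
    - [0.02,0,-0.06,0,0]
    - [0.02,0,-0.13,0,0]
    - [-0.05,-0.04,-0.19,0,50]
    - [-0.13,-0.04,-0.19,0,100]
    - [-0.2,-0.04,-0.19,0,100]
    - [-0.2,-0.04,-0.19,0,100]
    - [-0.2,-0.04,-0.19,0,100]
    - [-0.2,-0.04,-0.19,0,100]

```text
clock: 32.45
tool_pos: [0.5847, 0.2324, 0.1722]
ee_rot: [[-0.004, -0.998, -0.056], [-1.0, 0.005, -0.021], [0.021, 0.056, -0.998]]
force: [-0.6, -1.0, 0.2]
width: 0.999
```

Run:
```python
from h import *
s=arm.sense();print(s["force"],s["tool_pos"]); np.savez("s14.npz",p=s["tool_pos"],R=s["ee_rot"])
p,d=get_image("wrist"); cv2.imwrite("pics/w14f.png",p)
p,d=get_image("scene"); cv2.imwrite("pics/s14.png",cv2.resize(p[180:340,370:583],(800,600),interpolation=cv2.INTER_CUBIC))
```

```text
[-0.6238 -0.994   0.1582] [0.5847 0.2324 0.1722]
```

View pics/w14f.png

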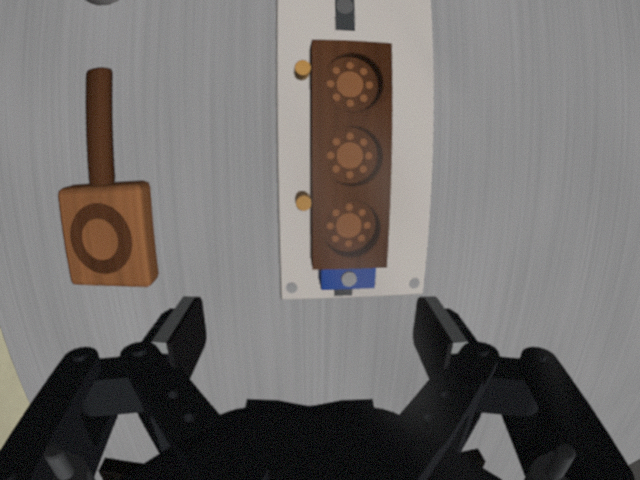

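View pics/s14.png

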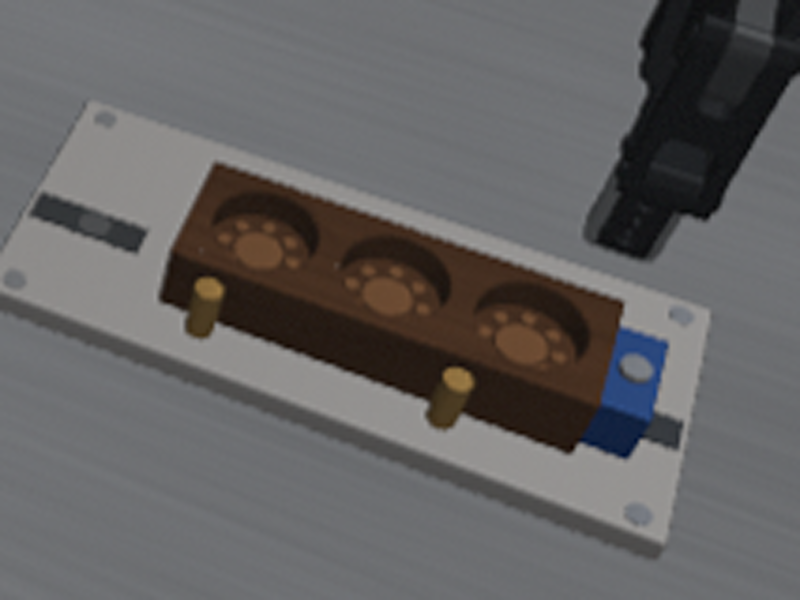

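Run:
```python
from h import *
p=cv2.imread("pics/w14f.png");f=lambda r,c:cv2.resize(p[r:r+60,c:c+60],(390,390),interpolation=cv2.INTER_CUBIC)
cv2.imwrite("pics/w14z.png",np.hstack([f(40,280),f(170,280)]))
s=np.load("s14.npz");o,R=s["p"],s["R"]
def wp(uv,z):
    a=np.array([wray(uv,zt)[0] for zt in (0.05,.2)]);a=o+a@R.T; t=(z-a[0,2])/(a[1,2]-a[0,2]); return a[0]+t*(a[1]-a[0])
for uv in ([311,40],[391,44],[312,268],[386,266]): print("bar",wp(uv,.044))
for uv in ([303,70],[303,203]): print("pin top",wp(uv,.038))
```

```text
bar [0.5751 0.0916 0.044 ]
bar [0.517  0.0917 0.044 ]
bar [0.575  0.2599 0.044 ]
bar [0.5172 0.2601 0.044 ]
pin top [0.5806 0.113  0.038 ]
pin top [0.5811 0.211  0.038 ]
```

View pics/w14z.png

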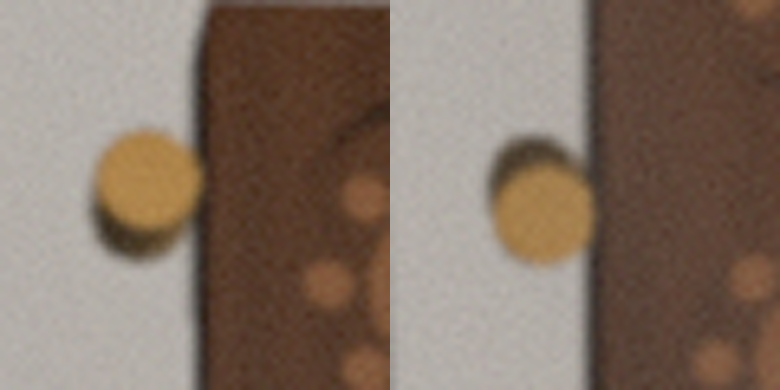

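The bar measures centre (0.546, 0.176) against a target of (0.5466, 0.1752), square, with its end at the stop. During the stop press the finger drifted about 0.6 mm in -x, which may have nudged the near end off its pin. I'll do one gentle confirming press on the pins, nearer that half.

Run:
```python
from h import *
go([.475,.148,.15],180)
go([.482,.148,.036],180)
```

```text
mm [ 84.3171 107.835   30.0763] turn -0.2949502230607379 -> units [0.1124 0.1438 0.0401] -0.00082
mm [ 81.908   94.4846 143.4825] turn -0.2949502230607379 -> units [0.1092 0.126  0.1913] -0.00082
```

Call:
servo_tool:
  rows:
    - [0.04,0.07,0,-0.0008,0]
    - [0.09,0.138,0.02,-0.0008,0]
    - [0.1092,0.14,0.08,-0.0008,0]
    - [0.1092,0.14,0.14,-0.0008,0]
    - [0.1092,0.14,0.18,-0.0008,0]
    - [0.1092,0.135,0.191,-0.0008,0]
    - [0.1092,0.126,0.1913,-0.0008,0]
    - [0.1092,0.126,0.1913,-0.0008,0]
    - [0.1092,0.126,0.1913,-0.0008,0]

```text
clock: 33.67
tool_pos: [0.4827, 0.1483, 0.0371]
ee_rot: [[0.001, -0.999, -0.055], [-1.0, 0.0, -0.02], [0.02, 0.055, -0.998]]
force: [0.5, 0.1, -0.2]
width: -0.0
```

Run:
```python
from h import *
print(arm.sense()["force"])
go([.504,.148,.036],180)
```

```text
[ 0.4922  0.0583 -0.2474]
mm [  0.3159 -21.3748  -0.0909] turn -0.015652521685183274 -> units [ 0.0004 -0.0285 -0.0001] -4e-05
```

Call:
servo_tool:
  rows:
    - [0,-0.012,0,0,0]
    - [0,-0.02,0,0,0]
    - [0,-0.025,0,0,0]
    - [0,-0.027,0,0,0]
    - [0,-0.0275,0,0,0]
    - [0,-0.028,0,0,0]

```text
clock: 34.42
tool_pos: [0.5033, 0.1483, 0.0358]
ee_rot: [[0.001, -0.998, -0.055], [-1.0, 0.0, -0.02], [0.02, 0.055, -0.998]]
force: [-1.0, 0.9, -0.2]
width: 0.003
```

Call:
servo_tool:
  rows:
    - [0,-0.0005,0,0,0]
    - [0,-0.001,-0.0002,0,0]
    - [-0.0002,-0.0015,-0.0004,0,0]
    - [-0.0003,-0.002,-0.0006,0,0]
    - [-0.0003,-0.0024,-0.0008,0,0]

```text
clock: 35.05
tool_pos: [0.5038, 0.1482, 0.0358]
ee_rot: [[0.001, -0.998, -0.058], [-1.0, 0.0, -0.021], [0.021, 0.058, -0.998]]
force: [-7.6, -0.2, 3.1]
width: -0.003
```

Call:
servo_tool:
  rows:
    - [-0.0002,-0.002,-0.0008,0,0]
    - [-0.0003,-0.003,-0.0012,0,0]
    - [-0.0003,-0.0038,-0.0015,0,0]
    - [-0.0003,-0.0038,-0.0015,0,0]

```text
clock: 35.55
tool_pos: [0.504, 0.1481, 0.0358]
ee_rot: [[0.001, -0.998, -0.065], [-1.0, 0.0, -0.022], [0.022, 0.065, -0.998]]
force: [-15.1, 1.3, 4.4]
width: 0.001
```

Seat confirmed (0.5038–0.5040, unchanged). Now I'll retract straight back, rise, and take a final look.

Call:
servo_tool:
  rows:
    - [0,0.006,0,0,0]
    - [0,0.025,0,0,0]
    - [0,0.045,-0.02,0,0]
    - [0,0.045,-0.08,0,0]
    - [-0.02,0,-0.15,0,100]
    - [-0.1,-0.09,-0.18,0,100]
    - [-0.12,-0.11,-0.18,0,100]
    - [-0.12,-0.11,-0.18,0,100]
    - [-0.12,-0.11,-0.18,0,100]

```text
clock: 36.67
tool_pos: [0.5951, 0.2409, 0.1628]
ee_rot: [[0.001, -0.998, -0.065], [-1.0, 0.001, -0.023], [0.023, 0.065, -0.998]]
force: [0.9, -0.4, 1.2]
width: 0.998
```

Run:
```python
from h import *
s=arm.sense();print(s["force"],s["tool_pos"]); o,R=s["tool_pos"],s["ee_rot"]
p,d=get_image("wrist"); cv2.imwrite("pics/w15f.png",p)
p,d=get_image("scene"); cv2.imwrite("pics/s15.png",p)
```

```text
[ 0.8959 -0.4012  1.1582] [0.5951 0.2409 0.1628]
```

View pics/w15f.png

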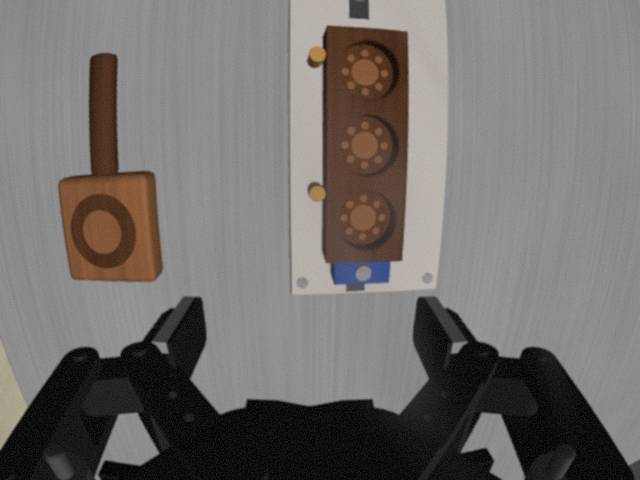

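View pics/s15.png

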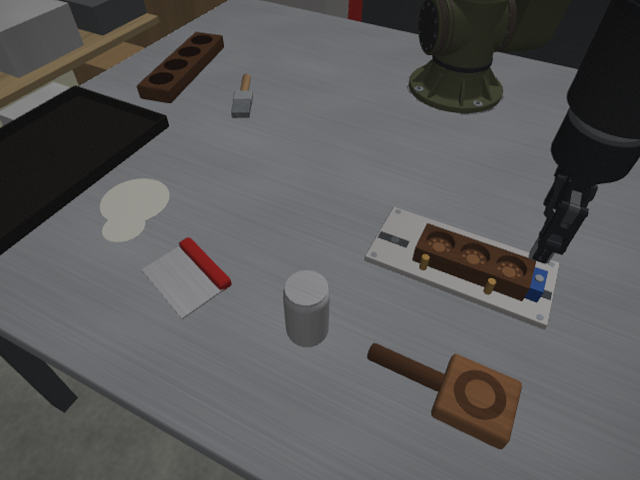

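The bar lies flat against both pins (wrist view (317,55) and (317,193)) and the stop (362,272). The other things haven't moved and the gripper is clear, so I'm handing in.

```bash
python3 -c "
from bench import arm
print(arm.finish_job())"
```

```text
the job is handed in; nothing more can be done
None
```

The mould bar is on the white board, flat, against both brass pins and the blue stop. I handed the job in at about 36.8 s of the 72 s allowed.

**What I did**
- I gripped the bar across its width, turned it about 82° and laid it on the board about 15 mm short of the pins.
- With the fingers shut I pushed it onto the pins, first midway between them and then on each half. The total push peaked at 18.2, 17.6 and 16.2 N, which I estimate put 11–13 N on the pins after drag.
- I then slid it about 20 mm along the pins to the stop. The drag was 2.7 N, and I held it there at about 16 N total, so about 13 N on the stop.
- While pressing on the stop, the finger drifted about 0.6 mm away from the pins. I pressed the bar on the pins once more, at 15 N total, and it met them at the same place as before.

**Last checks**
- **Position:** before that last press, the bar's centre measured (0.546, 0.176) m against an expected (0.547, 0.175) m, and it sat square to the board. After it I checked by eye only.
- **Contact:** the last wrist and scene pictures show the bar touching both pins and the stop, with the other things unmoved and the gripper clear. The cameras can't show gaps under a few tenths of a millimetre.

**Shortfalls**
- **Downward rub:** the pusher pressed down on the bar with up to 7 N during the pin presses, so the net pin forces are estimates.
- **Tool lean:** the tool gradually leaned to about 4° over the presses, because each new move started from the slightly tilted pose.
- **Stop not re-pressed:** I did not press the stop again after the last pin press.

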